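# Check a set of spacer bars in the ratchet comparator

### The job

Switch the read-out console on with its red rocker, then lay all the spacer bars on the bench side by side across the rest of the comparator and turn the ratchet thimble clockwise until it clearly slips on the clamped bars. With the bars still clamped, press the blue record plunger right down to its stop; then turn the thimble back until the jaw is wide open again and put every bar into the steel tray, leaving the console switched on and the bench things around undisturbed.

Things in the scene. Friction and masses are not known exactly. Their poses are not given: they have to be found in the camera images.
- bar_a_mid (a point): centre of the blue spacer bar: solid plastic, 50 mm long along its own x, square section 20 x 20 mm, about 60 g; at the start it lies flat on the worktop in front of the comparator. Two or three of the four bars are present, the others are absent (None)
- bar_b_mid (a point): centre of the orange spacer bar: solid plastic, 50 mm long along its own x, square section 21 x 21 mm, about 60 g; at the start it lies flat on the worktop in front of the comparator. Two or three of the four bars are present, the others are absent (None)
- bar_c_mid (a point): centre of the green spacer bar: solid plastic, 50 mm long along its own x, square section 22 x 22 mm, about 60 g; at the start it lies flat on the worktop in front of the comparator. Two or three of the four bars are present, the others are absent (None)
- bar_d_mid (a point): centre of the yellow spacer bar: solid plastic, 50 mm long along its own x, square section 24 x 24 mm, about 60 g; at the start it lies flat on the worktop in front of the comparator. Two or three of the four bars are present, the others are absent (None)
- comparator: bench comparator, fixed: grey base 80 mm (own x) by 215 mm (own y), origin on the worktop. Anvil post (top 66 mm up) at y = +45 to +69 mm; headstock (60 x 60 mm, top 70 mm up) centred on y = -98 mm. Bars go across the steel rest between anvil and jaw, side by side, length along the comparator's x, and are clamped along y; their ends overhang the rest by 8 mm each side, free down to 14 mm
- anvil_face (a point): centre of the fixed anvil's measuring face (44 mm wide), 50 mm above the worktop; it looks along the comparator's -y; x, y as the comparator
- rest_top (a point): middle of the steel rest (34 mm wide in x) between anvil and open jaw, on its top surface, 40 mm above the worktop; x, y as the comparator
- jaw_face (a point): centre of the moving jaw's measuring face (40 mm wide, top 67 mm above the worktop), 50 mm up; it moves along the comparator's +y towards the anvil. The face is sprung on the jaw: from touching the bars until the ratchet slips the jaw closes some 3 mm (0.2 rad) further while the face gives way
- jaw (a joint): how far the jaw has closed, m: 0 = fully open (80 mm between the faces; its stop, and its state at the start), at most 0.060; without the face's spring travel; 14 mm for each radian that the screw turns clockwise seen from above; stays where it is left
- thimble_grip (a point): on the upright axis of the ratchet thimble, 97 mm above the worktop: where to grip. Dark knurled drum, 39 mm diameter, 76 to 111 mm above the worktop, yellow line on top. Clockwise from above closes the jaw, counter-clockwise opens it (0.13 N m). At 0.22 N m the ratchet slips: thimble turns on, screw and jaw stand still, bars held by 5 to 8 N; more slipping is harmless. Turn in several grips
- ratchet (a joint): angle by which the thimble has slipped on its screw, rad: 0 at the start, grows when it slips clockwise (clearly slipped: over 0.25); unchanged while thimble and screw turn together; falls if the thimble is turned counter-clockwise against the jaw's open stop
- console: white read-out console, fixed, 100 mm (its x) by 140 mm (its y) and 45 mm tall, origin on the worktop under its middle; rocker at y = +35 mm, plunger at y = -35 mm on its top. Console and tray may be on either side of the comparator
- rocker (a joint): red power rocker, rad: 0 = off (its +x end, away from the robot, stands up), 0.4 = on (that end down). Over-centre: past 0.2 it snaps over and stays; about 3 N at the end moves it. Paddle 54 mm long along the console's x, 24 mm wide, pivot 52 mm above the worktop
- rocker_on (a point): point on the top of the rocker's raised half, 17 mm to the console's +x side of the pivot, to be pushed down; about 60 mm above the worktop when off and 52 mm when on; it moves with the rocker
- plunger (a joint): how far the record plunger is pushed down, m: 0 = up, 0.010 = at its stop; a spring pushes it back (1.5 N at first, 4 N at the stop)
- plunger_top (a point): centre of the top of the plunger's blue mushroom head, 30 mm diameter, 68 mm above the worktop when up
- tray: shallow steel tray, fixed, 136 mm (its x) by 176 mm (its y), walls 3 mm thick and 14 mm high, floor 3 mm thick; origin on the worktop under its middle
- the_timer: bystander: white bench timer, 54 x 62 x 62 mm, loose; origin under its middle
- dropper: bystander: dropper bottle, 38 mm diameter, 90 mm tall, loose; origin under its middle

How it is judged:
By the outcome, as a careful person would: the job done as asked, in the order asked, and still so for the second after the job is handed in, with the robot touching nothing.
Of bar_a, bar_b, bar_c, bar_d only 2 to 3 are there at a start; the rules pass over those that are not, and their reading is None.
At some moment in a run one of bar_a, bar_b, bar_c, bar_d may be knocked a few centimetres aside while the robot is not near it.
Once in a run the grip may slacken for a moment while it holds something.
It also fails if it takes over 210 s, if anything falls off the work surface, if the arm or the gripper's body presses on something with over 40 N, if the wrist force passes 120 N, or if a joint passes its speed limit or range.

### The arm

A 6-joint arm with a two-finger parallel gripper is mounted at the origin on a cart in front of the work surface, level with it; the furniture and walls round the work are solid. World frame = base frame: x ahead of the robot, y to its left, z up, the work surface at z = 0. Lengths are in m, angles in rad, forces in N, time in s.
With the tool pointing down it reaches from about 0.225 to 0.875 m from the base axis. Payload 3.4 kg.
Tool frame: the origin (TCP) lies on the centre line of the jaws, within the pads' length; the fingertips stand 17 mm ahead of it and the grasp point (between the pads) lies 2 mm behind it (nose_length is the distance from the TCP to the fingertips, in m); z points along the fingers, y is the line along which they close (so a half turn about z gives the same grasp; the last joint's range is limited). The gripper opens to 85 mm and grips with 20 to 120 N. Pads are 22 mm wide; open, the fingers measure 114 mm over their backs; the gripper's body (76 mm by 85 mm) begins 54 mm behind the grasp point. The pads swing forward as they close: fully open they stand 13 mm farther back than shut.
Start: joints at [1.038, 0.276, 1.505, -0, 1.361, -0.121], TCP at [0.23, 0.527, 0.248] pointing down, gripper open.
Joint ranges: [-2.89, 2.89], [-0.75, 2.08], [0.22, 2.7], [-1.18, 4.32], [0.11, 2.71], [-2.7, 2.7]. Speed limits (rad/s): [2.57, 2.57, 3.14, 3.14, 3.14, 3.14].

### API

Orientations are given as a unit quaternion [w, x, y, z].
In Python, from rig import get_state, get_image, sign_off, find_in, place_of, nose_length gives the robot as it stands.
- The arm moves only by the tool apply_moves, never from a script. Its argument "deltas" is one flat list of numbers, 5 for each row, row after row: the finger opening in mm, from 0 to 85.4, then the shift along the tool's x, y, z in mm, then the turn about the tool's z in degrees. A call has 1 to 12 rows; each row is the pose to reach, as a shift and turn from the pose commanded when the call began, along the tool's axes at that moment; what a row does not reach only later rows make up. A row lasts 1/12 s, in which the tool goes at most 41.7 mm and 7.16 degrees, less where a joint would pass 70% of its speed; a pose out of reach is approached as far as the arm can. A call with a gripper value outside its range is refused whole. The fingers move at their own pace and stop on an object; "squeeze" is the grip in N (left out, the last holds). Time passes only in rows, so rows that repeat a pose let the fingers close. It gives the time, the measured TCP pose, the force, the opening and the grip force at its end, in the units of the state.
- get_state(): the state, without advancing time (a new reading comes with each control period).
- get_image(name): name is "side" or "top"; returns a dict with "frame" (384x512x3 uint8, red, green, blue), "K" (3x3 intrinsics, pixels), "position" and "orientation" of the camera in the world. Camera axes: x right, y down, z forward; pixel columns grow to the right and rows downward; lengths in m; the calibration is good to about 2 mm. A picture is of the moment at which its call begins. There is no depth.
- sign_off(): hands the job in; it is judged then, once.
Trained networks look in a picture, given as the dict that the camera call returned (one of the last four; its "shot" number tells which), for a name from the list of things; names that differ only in an ending like _2 or _b are one class to them, and where a whole thing is asked for, a point or a joint stands for the part that bears it (a point fixed in the world has none). Each returns a list of dicts, best first, with "score" (0 to 1); they miss things now and then, are a little off and sometimes report something else, mostly with a low value. They report only what shows in the picture. A call takes as long as a camera call.
- find_in(query, picture): "point" ([column, row] in pixels, amid what is visible of it).
- place_of(query, picture): "point" ([column, row] in pixels: a listed point, or the origin of a listed thing).
The state is a dict: "clock": time; "qpos": joint angles; "qd": joint speeds; "effort": joint torques, N m; "position": TCP position; "ee_rot": TCP orientation; "contact_force": force on the tool from outside, world axes, zero at the start; "moment": the same for the moment, N m; "width": finger opening in m; "gripper_force": force on a finger pad.
Only numpy, scipy, OpenCV 4.12 (cv2) and the standard library are available. Lean on these libraries where they do the work, as an engineer would, in place of code of your own. Each camera call takes 0.05 s, during which the arm holds its last target. There are 200 camera calls.

## Working session

There is one attempt and no reset: what is moved stays moved. The work goes in short steps, Python scripts to look and compute and a tool call to move; the robot and the scene stay as the last step left them, time stands still between calls to the robot, and variables do not carry over. Pictures are saved under pics/ and viewed, at most 14 in all, crops included, and the job is handed in when it is done.

Besides the shell and the picture viewer there is one more tool, called after "Call:" as name(argument=value, ...) on one line, values as JSON. apply_moves: Moves the arm, as the interface text tells. Its arguments: {"type":"object","properties":{"deltas":{"type":"array"},"squeeze":{"type":"number"}},"required":["deltas"]}

```bash
mkdir -p pics; ls; cat > h.py <<'E'
import numpy as np, cv2
from scipy.spatial.transform import Rotation as R
from rig import *
def rot(q): return R.from_quat([q[1],q[2],q[3],q[0]])
def ray(im,p,z):
    K=np.array(im["K"]);d=rot(im["orientation"]).apply(np.linalg.inv(K)@[p[0],p[1],1.]);c=np.array(im["position"])
    return c+d*(z-c[2])/d[2]
def proj(im,P):
    q=rot(im["orientation"]).inv().apply(np.array(P)-np.array(im["position"]));q=np.array(im["K"])@q;return q[:2]/q[2]
def save(im,n): cv2.imwrite("pics/"+n,cv2.cvtColor(im["frame"],cv2.COLOR_RGB2BGR))
E
python3 - <<'E'
from h import *
s=get_state();print({k:np.round(v,3).tolist() for k,v in s.items()}, nose_length if not callable(nose_length) else nose_length())
Z=dict(bar_a_mid=.01,bar_b_mid=.0105,bar_c_mid=.011,bar_d_mid=.012,comparator=0,anvil_face=.05,rest_top=.04,jaw_face=.05,thimble_grip=.097,console=0,rocker_on=.06,plunger_top=.068,tray=0,the_timer=0,dropper=0)
for n in("top","side"):
    im=get_image(n);save(im,n+"0.png");print(n,np.round(im["position"],3),np.round(rot(im["orientation"]).as_matrix(),2).tolist())
    for k,z in Z.items():
        for r in place_of(k,im)[:1 if 'bar' not in k else 3]: print(k,np.round(r["score"],2),np.round(r["point"]),np.round(ray(im,r["point"],z),3))
E
```

```text
pics
{'clock': 0.0, 'qpos': [1.038, 0.277, 1.506, -0.0, 1.361, -0.121], 'qd': [-0.001, 0.001, -0.0, 0.0, 0.002, -0.001], 'effort': [-0.0, -41.677, -24.58, -0.0, 0.011, 0.0], 'position': [0.23, 0.526, 0.247], 'ee_rot': [-0.0, 0.204, 0.979, -0.001], 'contact_force': [-0.019, 0.197, -0.264], 'moment': [0.029, 0.035, -0.007], 'gripper_force': 0.0, 'width': 0.086} 0.017
top [0.44  0.003 1.365] [[0.01, -1.0, 0.08], [-1.0, -0.01, 0.01], [-0.01, -0.08, -1.0]]
bar_a_mid 0.56 [284. 228.] [ 0.429 -0.056  0.01 ]
bar_b_mid 0.43 [246. 229.] [0.425 0.076 0.01 ]
bar_c_mid 0.55 [245. 228.] [0.427 0.077 0.011]
bar_c_mid 0.41 [261. 192.] [0.553 0.024 0.011]
bar_d_mid 0.56 [208. 233.] [0.41  0.204 0.012]
comparator 0.8 [258. 191.] [0.558 0.035 0.   ]
anvil_face 0.84 [250. 191.] [0.552 0.06  0.05 ]
rest_top 0.79 [260. 189.] [0.561 0.028 0.04 ]
jaw_face 0.53 [275. 192.] [ 0.551 -0.021  0.05 ]
thimble_grip 0.41 [292. 184.] [ 0.573 -0.077  0.097]
console 0.92 [174. 191.] [0.551 0.327 0.   ]
rocker_on 0.53 [154. 184.] [0.57 0.38 0.06]
plunger_top 0.54 [177. 194.] [0.536 0.3   0.068]
tray 0.68 [356. 200.] [ 0
[... 176 characters left out ...]
 -0.79], [0.01, -0.81, -0.59]]
bar_a_mid 0.6 [302. 205.] [ 0.428 -0.057  0.01 ]
bar_b_mid 0.74 [295. 233.] [0.429 0.063 0.01 ]
bar_d_mid 0.73 [295. 278.] [0.404 0.214 0.012]
comparator 0.77 [249. 223.] [0.554 0.044 0.   ]
anvil_face 0.6 [248. 218.] [0.547 0.081 0.05 ]
rest_top 0.88 [251. 210.] [0.55  0.035 0.04 ]
jaw_face 0.63 [252. 196.] [ 0.557 -0.011  0.05 ]
thimble_grip 0.51 [251. 170.] [ 0.574 -0.059  0.097]
console 0.93 [216. 308.] [ 0.553  0.328 -0.   ]
rocker_on 0.64 [196. 303.] [0.575 0.37  0.06 ]
plunger_top 0.72 [214. 308.] [0.536 0.378 0.068]
tray 0.95 [278. 156.] [ 0.544 -0.312  0.   ]
the_timer 0.62 [181. 253.] [0.683 0.19  0.   ]
dropper 0.64 [224. 160.] [ 0.709 -0.243  0.   ]
```

```bash
python3 - <<'E'
import cv2
a=cv2.imread("pics/top0.png")[120:260,130:410];cv2.imwrite("pics/t0c.png",cv2.resize(a,None,fx=2.85,fy=2.85,interpolation=cv2.INTER_CUBIC))
a=cv2.imread("pics/side0.png");a=a[110:350,140:340];cv2.imwrite("pics/s0c.png",cv2.resize(a,None,fx=2.5,fy=2.5,interpolation=cv2.INTER_CUBIC))
E
```

```text
(no output)
```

View pics/t0c.png

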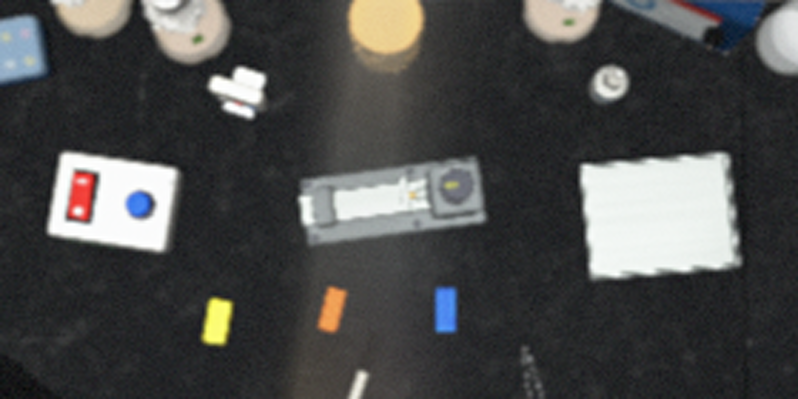

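View pics/s0c.png

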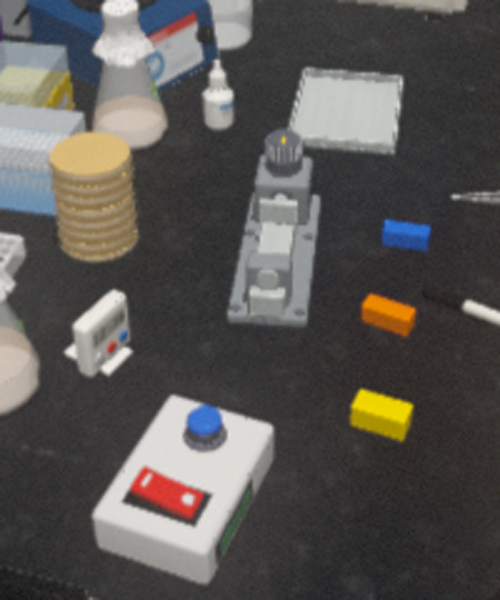

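The top crop shows the console on the left (red rocker at about crop 82,195 and blue plunger at 140,205). The comparator is in the middle with its anvil on the left and thimble on the right (457,185), and the tray is on the right. The yellow, orange and blue bars lie in front; there is no green bar. I'll fit the poses by silhouette.

```bash
cat >> h.py <<'E'
from scipy.optimize import minimize
U=4
BAR=dict(a=(.020,[(100,125)],'blue'),b=(.021,[(5,18)],'or'),d=(.024,[(24,36)],'ye'))
def box(x0,x1,y0,y1,z0,z1): return np.array([[x,y,z] for x in(x0,x1) for y in(y0,y1) for z in(z0,z1)])
def up(f): return cv2.resize(f,None,fx=U,fy=U,interpolation=cv2.INTER_CUBIC)
def hsv(im): return cv2.cvtColor(up(im["frame"]),cv2.COLOR_RGB2HSV)
def hull(im,B,p,T=None):
    x,y,a=p[:3];c,s=np.cos(a),np.sin(a)
    W=B@np.array([[c,s,0],[-s,c,0],[0,0,1]])+[x,y,p[3] if len(p)>3 else 0]
    q=np.array([proj(im,w) for w in W])
    return cv2.convexHull(((q+.5)*U-.5).astype(np.float32))[:,0]
def render(im,boxes,p):
    m=np.zeros((384*U,512*U),np.uint8)
    for B in boxes: cv2.fillConvexPoly(m,np.round(hull(im,B,p)*16).astype(np.int32),255,cv2.LINE_AA,4)
    return m
def fit(obs,boxes,p0,roi=.12,z=0):
    ims=[]
    for im,mask in obs:
        c=(proj(im,[p0[0],p0[1],.01])*U).astype(int)
        r=int(roi*U*330*(1.0)); sl=(slice(max(0,c[1]-r),c[1]+r),slice(max(0,c[0]-r),c[0]+r)); ims.append((im,mask,sl))
    S=np.array([.01,.01,.1])
    def cost(u):
        p=list(np.array(p0[:3])+u*S)+[z]
        return sum(np.abs(render(im,boxes,p)[sl].astype(float)-m[sl]).sum()/max(1,m[sl].sum()) for im,m,sl in ims)
    best=min((minimize(cost,u0,method='Nelder-Mead',options=dict(xatol=.01,fatol=1e-4,initial_simplex=np.array(u0)+np.array([[0,0,0],[1,0,0],[0,1,0],[0,0,1.5]]))) for u0 in([0,0,0],[-.3,-.3,-1])),key=lambda r:r.fun)
    return np.array(p0[:3])+best.x*S,best.fun
def barmask(im,k):
    h=hsv(im);lo,hi=BAR[k][1][0]
    return (((h[...,0]>=lo)&(h[...,0]<=hi)&(h[...,1]>120)&(h[...,2]>90))*255).astype(np.uint8)
def barbox(k):
    w=BAR[k][0]/2;return box(-.025,.025,-w,w,0,2*w)
def greymask(im,vlo):
    h=hsv(im);return ((h[...,2]>vlo)*255).astype(np.uint8)
def draw(im,c,boxes,p):
    for B in boxes: cv2.polylines(c,[np.round(hull(im,B,p)).astype(np.int32)],True,(0,255,0),1)
COMP=[box(-.04,.04,-.130,.085,0,.014),box(-.022,.022,.045,.069,0,.066),box(-.03,.03,-.128,-.068,0,.07),box(-.017,.017,-.06,.045,0,.04),box(-.020,.020,-.047,-.035,.04,.067)]
COMP.append(np.array([[.0195*np.cos(t),-.098+.0195*np.sin(t),z] for t in np.linspace(0,6.28,24) for z in(.076,.111)]))
CONS=[box(-.05,.05,-.07,.07,0,.045)]
TRAY=[box(-.068,.068,-.088,.088,0,.014)]
E
python3 - <<'E'
from h import *
I={n:get_image(n) for n in("top","side")}
P={}
for k,p0 in dict(a=(.428,-.056,0),b=(.427,.07,-.1),d=(.407,.208,-.1)).items():
    for ns in(("top","side"),("top",),("side",)):
        p,f=fit([(I[n],barmask(I[n],k)) for n in ns],[barbox(k)],p0,.05);print(k,ns,np.round(p,4),round(f,3))
        if len(ns)==2:P[k]=p
def gm(im,v,extra=True):
    m=greymask(im,v);return m
for nm,B,p0,roi,v in(("cons",CONS,(.55,.327,-.14),.13,80),("tray",TRAY,(.535,-.307,.05),.14,100),("comp",COMP,(.555,.03,.13),.17,85)):
    p,f=None,9
    for ns in(("top","side"),("top",),("side",)):
        q,g=fit([(I[n],gm(I[n],v)) for n in ns],B,p0,roi*(.7 if nm=='comp' else .75));print(nm,ns,np.round(q,4),round(g,3))
        if len(ns)==2:P[nm]=q
import json;json.dump({k:list(v) for k,v in P.items()},open("P.json","w"))
out=[]
for n in I:
    c=cv2.cvtColor(up(I[n]["frame"]),cv2.COLOR_RGB2BGR)
    for k in P: draw(I[n],c,dict(cons=CONS,tray=TRAY,comp=COMP).get(k) or [barbox(k)],P[k])
    u=c[140*U:245*U,135*U:400*U] if n=="top" else c[130*U:345*U,150*U:320*U]
    s=min(800/u.shape[1],600/u.shape[0]);cv2.imwrite(f"pics/fit_{n}.png",cv2.resize(u,None,fx=s,fy=s,interpolation=cv2.INTER_AREA))
E
```

```text
a ('top', 'side') [ 0.4296 -0.0632  0.0195] 0.282
a ('top',) [ 0.4296 -0.061   0.011 ] 0.24
a ('side',) [ 0.4297 -0.0633  0.0089] 0.044
b ('top', 'side') [ 0.4273  0.0732 -0.2439] 0.188
b ('top',) [ 0.4276  0.0739 -0.2525] 0.106
b ('side',) [ 0.4272  0.0719 -0.2658] 0.049
d ('top', 'side') [ 0.4115  0.2093 -0.1516] 0.242
d ('top',) [ 0.4107  0.2111 -0.1538] 0.137
d ('side',) [ 0.4114  0.2077 -0.1624] 0.03
cons ('top', 'side') [ 0.5523  0.3356 -0.1305] 0.117
cons ('top',) [ 0.5515  0.3365 -0.1161] 0.049
cons ('side',) [ 0.553   0.3319 -0.1769] 0.056
tray ('top', 'side') [ 0.5456 -0.3183  0.0936] 0.239
tray ('top',) [ 0.5455 -0.318   0.1018] 0.032
tray ('side',) [ 0.5457 -0.3188  0.0934] 0.206
comp ('top', 'side') [0.5563 0.021  0.1494] 0.245
comp ('top',) [0.5551 0.0282 0.1476] 0.154
comp ('side',) [0.5566 0.0195 0.1505] 0.066
```

View pics/fit_top.png

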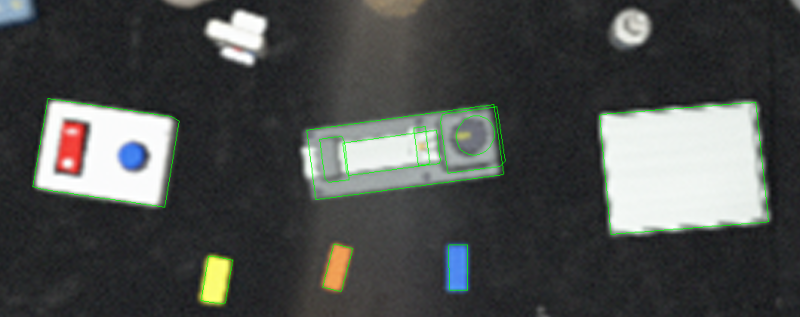

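View pics/fit_side.png

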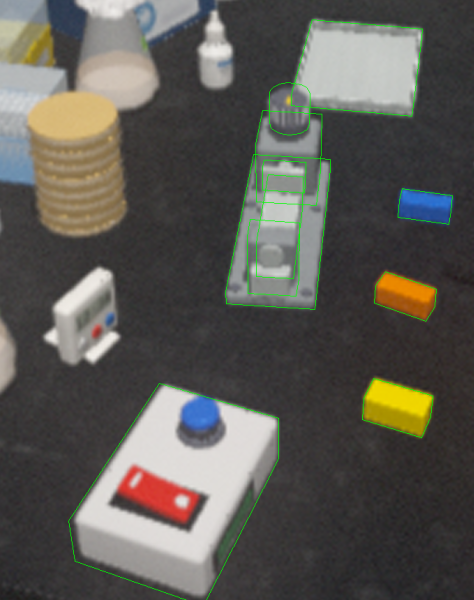

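The overlays fit well: console, tray and bars match, and the comparator's drum and anvil line up. Next I'll refine the plunger and drum positions and plan the rocker press.

```bash
cat >> h.py <<'E'
import json
def P(): return {k:np.array(v) for k,v in json.load(open("P.json")).items()}
def loc(p,x,y):
    c,s=np.cos(p[2]),np.sin(p[2]);return np.array([p[0]+c*x-s*y,p[1]+s*x+c*y])
def st():
    s=get_state();M=rot(s["ee_rot"]).as_matrix()
    print("t",round(s["clock"],2),"pos",np.round(np.array(s["position"])*1000,1),"yaw",round(np.degrees(np.arctan2(M[1,1],M[0,1])),1),"q",np.round(s["qpos"],2),"F",np.round(s["contact_force"],1),"w",round(s["width"]*1000,1),"gf",round(s["gripper_force"],1));return s,M
def plan(*T):
    "targets (x,y,z in m, yaw of tool y in deg, any half turn nearest; or absolute)"
    s,M=st();y0=np.degrees(np.arctan2(M[1,1],M[0,1]))
    for x,y,z,yaw in T:
        d=M.T@(np.array([x,y,z])-s["position"])*1000
        t=-(yaw-y0);t=(t+90)%180-90
        print("delta",np.round(d,1),"turn",round(t,1))
E
python3 - <<'E'
from h import *
p=P();I={n:get_image(n) for n in("top","side")}
print("rocker",loc(p['cons'],.017,.035),"plunger",loc(p['cons'],0,-.035),"thimble",loc(p['comp'],0,-.098))
for n in I:
    im=I[n];h=hsv(im)
    m=(((h[...,0]>100)&(h[...,0]<125)&(h[...,1]>130)&(h[...,2]>80))*255).astype(np.uint8)
    c=proj(im,[*loc(p['cons'],0,-.035),.064])*U;r=22*U;mm=np.zeros_like(m);mm[int(c[1])-r//2:int(c[1])+r//2,int(c[0])-r//2:int(c[0])+r//2]=1
    M=cv2.moments(m*mm,True);print(n,"plunger",ray(im,[M['m10']/M['m00']/U,M['m01']/M['m00']/U],.064))
    m=((h[...,0]<8)|(h[...,0]>172))&(h[...,1]>150)&(h[...,2]>80)
    c=proj(im,[*loc(p['cons'],0,.035),.054])*U;mm[:]=0;mm[int(c[1])-r:int(c[1])+r,int(c[0])-r:int(c[0])+r]=1
    M=cv2.moments((m*mm).astype(np.uint8),True);print(n,"rocker mid",ray(im,[M['m10']/M['m00']/U,M['m01']/M['m00']/U],.054), "model",loc(p['cons'],0,.035))
    m=(h[...,2]<95);c=proj(im,[*loc(p['comp'],0,-.098),.108])*U;r=7*U;mm[:]=0;mm[int(c[1])-r:int(c[1])+r,int(c[0])-r:int(c[0])+r]=1
    M=cv2.moments((m*mm).astype(np.uint8),True);print(n,"drum",ray(im,[M['m10']/M['m00']/U,M['m01']/M['m00']/U],.105))
r=loc(p['cons'],.017,.035)
plan((*r,.16,0),(*r,.09,0))
E
```

```text
rocker [0.57374526 0.36804675] plunger [0.54777852 0.30085502] thimble [ 0.57090198 -0.0758598 ]
top plunger [0.54505979 0.29612068 0.064     ]
top rocker mid [0.55551081 0.36519359 0.054     ] model [0.55688988 0.37025951]
top drum [ 0.5866629  -0.09439139  0.105     ]
side plunger [0.54515746 0.29995567 0.064     ]
side rocker mid [0.55452022 0.37117018 0.054     ] model [0.55688988 0.37025951]
side drum [ 0.58563511 -0.09990817  0.105     ]
t 1.8 pos [230.2 527.  248.3] yaw 66.4 q [ 1.04  0.28  1.5  -0.    1.36 -0.12] F [ 0.5 -0.2  0.3] w 85.7 gf 0.0
delta [-378.4   -8.1   88.3] turn 66.4
delta [-378.4   -8.1  158.3] turn 66.4
```

Call:
apply_moves(deltas=[0,-378,-8,60,66,0,-378,-8,60,66,0,-378,-8,60,66,0,-378,-8,60,66,0,-378,-8,60,66,0,-378,-8,60,66,0,-378,-8,60,66,0,-378,-8,60,66,0,-378,-8,60,66,0,-378,-8,60,66,0,-378,-8,130,66,0,-378,-8,150,66], squeeze=30)

```text
clock: 2.8
position: [0.5768, 0.3686, 0.1068]
ee_rot: [0.001, 0.705, 0.709, 0.004]
contact_force: [0.0, -0.1, -1.2]
width: -0.0002
gripper_force: 0.0
```

```bash
python3 - <<'E'
from h import *
plan((.572,.367,.08,0))
E
```

```text
t 2.8 pos [576.8 368.6 106.8] yaw 0.3 q [0.47 0.53 1.46 0.   1.14 0.46] F [ 0.  -0.1 -1.2] w -0.2 gf 0.0
delta [-1.7 -5.  26.7] turn 0.3
```

Call:
apply_moves(deltas=[0,-1,0,10,0,0,-1,0,18,0,0,-1,0,22,0,0,-1,0,26,0,0,-1,0,29,0,0,-1,0,32,0,0,-1,0,32,0,0,-1,0,32,0])

```text
clock: 3.47
position: [0.5739, 0.3678, 0.0741]
ee_rot: [0.0, 0.705, 0.71, 0.001]
contact_force: [0.4, 0.4, 1.0]
width: 0.0001
gripper_force: 0.4
```

Call:
apply_moves(deltas=[0,0,0,3,0,0,0,0,6,0,0,0,0,8,0,0,0,0,8,0])

```text
clock: 3.8
position: [0.5745, 0.3678, 0.07]
ee_rot: [0.001, 0.705, 0.71, 0.002]
contact_force: [-3.9, -2.1, 21.4]
width: -0.0
gripper_force: 10.0
```

```bash
python3 - <<'E'
from h import *
st()
E
```

```text
t 3.8 pos [574.5 367.8  70. ] yaw 0.4 q [ 0.47  0.56  1.5  -0.    1.07  0.46] F [-3.9 -2.1 21.4] w -0.0 gf 10.0
```

Call:
apply_moves(deltas=[0,0,0,-20,0,70,0,0,-60,0,70,-10,-60,-100,0,70,-60,-110,-120,0,70,-100,-160,-120,0,70,-100,-160,-120,0,70,-100,-160,-120,0])

```text
clock: 4.38
position: [0.4113, 0.2648, 0.185]
ee_rot: [-0.0, 0.704, 0.71, -0.001]
contact_force: [0.5, -0.6, 0.3]
width: 0.0699
gripper_force: 0.0
```

```bash
cat >> h.py <<'E'
def looks(): return {n:get_image(n) for n in("top","side")}
def crop(im,x,y,z,r,name,s=None):
    c=proj(im,[x,y,z]).astype(int);a=im["frame"][max(0,c[1]-r):c[1]+r,max(0,c[0]-r):c[0]+r]
    a=cv2.resize(a,(500,int(500*a.shape[0]/a.shape[1])),interpolation=cv2.INTER_CUBIC);return cv2.cvtColor(a,cv2.COLOR_RGB2BGR)
def bars(I,p0,z=0,ks="abd"):
    out={}
    for k in ks:
        obs=[(I[n],barmask(I[n],k)) for n in I]
        out[k],f=fit(obs,[barbox(k)],p0[k],.05,z);print(k,np.round(out[k],4),round(f,3))
    return out
E
python3 - <<'E'
from h import *
I=looks();p=P()
cv2.imwrite("pics/rock.png",crop(I["side"],.55,.336,.05,35,""))
B=bars(I,p)
y=B['d'];a=np.degrees(y[2])
plan((y[0],y[1],.12,a),(y[0],y[1],.022,a))
E
```

```text
a [ 0.5152 -0.1721  0.1028] 1.0
b [ 0.4273  0.0731 -0.2396] 0.187
d [ 0.4113  0.2092 -0.1507] 0.23
t 4.48 pos [408.1 263.  185.4] yaw 0.4 q [ 0.43  0.19  1.79 -0.    1.17  0.42] F [ 0.9 -0.1 -0.9] w 70.1 gf 0.0
delta [-53.7   3.2  65.5] turn 9.0
delta [-53.5   3.6 163.5] turn 9.0
```

View pics/rock.png

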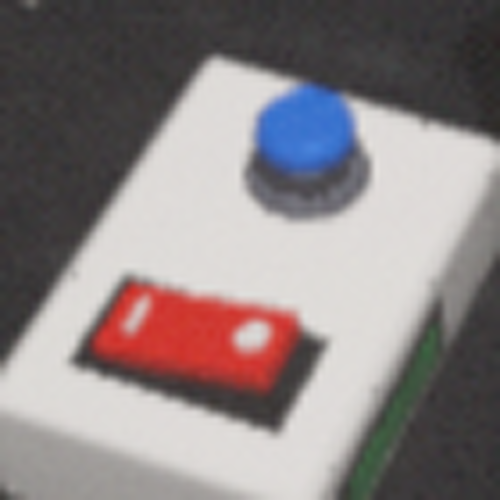

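The rocker is on: its near end now stands up (crop 270,330). Grasping the yellow bar.

Call:
apply_moves(deltas=[70,-54,3,60,9,70,-54,3,80,9,70,-54,3,100,9,70,-54,3,130,9,70,-54,3,155,9,70,-54,3,164,9,70,-54,3,164,9,45,-54,3,164,9,45,-54,3,164,9,45,-54,3,164,9,45,-54,3,164,9,45,-54,3,164,9], squeeze=40)

```text
clock: 5.48
position: [0.4186, 0.2127, 0.0222]
ee_rot: [0.001, 0.758, 0.652, 0.002]
contact_force: [-0.2, 0.2, 5.2]
width: 0.0489
gripper_force: 42.6
```

```bash
python3 - <<'E'
from h import *
p=P();I=looks();st()
for k in "ab":
  for n in I:
    m=barmask(I[n],k);_,l,s,c=cv2.connectedComponentsWithStats(m)
    print(k,n,[(s[i,4],np.round(ray(I[n],c[i]/U,.02),3)) for i in range(1,len(s)) if s[i,4]>300])
E
```

```text
t 5.58 pos [418.5 212.7  22.2] yaw -8.6 q [0.32 0.37 2.04 0.   0.73 0.47] F [ 0.7 -0.1  6.7] w 49.0 gf 42.8
a top [(np.int32(1669), array([ 0.795, -0.412,  0.02 ])), (np.int32(904), array([0.549, 0.306, 0.02 ])), (np.int32(3957), array([ 0.476, -0.773,  0.02 ])), (np.int32(2096), array([ 0.428, -0.063,  0.02 ]))]
a side [(np.int32(553), array([ 0.53 , -1.664,  0.02 ])), (np.int32(782), array([ 0.515, -1.182,  0.02 ])), (np.int32(588), array([ 0.489, -1.043,  0.02 ])), (np.int32(341), array([ 0.995, -0.639,  0.02 ])), (np.int32(4027), array([ 1.   , -0.472,  0.02 ])), (np.int32(3937), array([ 0.854, -0.516,  0.02 ])), (np.int32(1862), array([1.076, 0.046, 0.02 ])), (np.int32(2021), array([0.559, 0.261, 0.02 ]))]
b top [(np.int32(4861), array([ 1.219, -0.796,  0.02 ])), (np.int32(1799), array([0.426, 0.072, 0.02 ]))]
b side [(np.int32(1137), array([ 0.574, -2.55 ,  0.02 ])), (np.int32(355), array([ 0.214, -2.538,  0.02 ])), (np.int32(4297), array([ 1.075, -0.036,  0.02 ])), (np.int32(1763), array([ 1.017, -0.04 ,  0.02 ])), (np.int32(8124), array([1.014, 0.115, 0.02 ])), (np.int32(4643), array([1.074, 0.161, 0.02 ]))]
```

```bash
python3 - <<'E'
from h import *
p=P();c=p['comp'];t=loc(c,0,.029);print(t)
plan((.4185,.2127,.14,-8.6),(*t,.14,8.56),(*t,.0625,8.56))
E
```

```text
[0.55199482 0.04972491]
t 5.58 pos [418.5 212.7  22.2] yaw -8.6 q [0.32 0.37 2.04 0.   0.73 0.47] F [ 0.7 -0.1  6.7] w 49.0 gf 42.8
delta [ 1.000e-01  3.000e-01 -1.178e+02] turn 0.0
delta [-141.1  156.6 -117.6] turn -17.2
delta [-141.2  156.4  -40.1] turn -17.2
```

Call:
apply_moves(deltas=[45,0,0,-40,0,45,0,0,-80,0,45,0,0,-110,0,45,-30,30,-118,-5,45,-60,62,-118,-10,45,-90,95,-118,-14,45,-115,125,-118,-17,45,-130,145,-118,-17,45,-141,156,-110,-17,45,-141,156,-90,-17,45,-141,156,-80,-17,45,-141,156,-80,-17])

```text
clock: 6.58
position: [0.5472, 0.05, 0.0979]
ee_rot: [-0.003, 0.653, 0.757, -0.002]
contact_force: [-0.7, -0.4, -0.4]
width: 0.0488
gripper_force: 42.1
```

Call:
apply_moves(deltas=[45,0,0,0,0,45,0,0,0,0])

```text
clock: 6.75
position: [0.5502, 0.0504, 0.1013]
ee_rot: [-0.0, 0.653, 0.757, 0.0]
contact_force: [0.3, 1.3, -0.1]
width: 0.0489
gripper_force: 42.1
```

```bash
python3 - <<'E'
from h import *
p=P();c=p['comp'];t=loc(c,0,.029);I=looks()
plan((*t,.0625,8.56))
cv2.imwrite("pics/hold.png",np.hstack([crop(I["top"],*t,.05,30,""),crop(I["side"],*t,.05,45,"")])[:, :1000])
a=cv2.imread("pics/hold.png");cv2.imwrite("pics/hold.png",cv2.resize(a,None,fx=.8,fy=.8))
for n in I:
    q,f=fit([(I[n],barmask(I[n],'d'))],[barbox('d')],(*t,.15),.07,.080);print(n,q,f)
E
```

```text
t 6.85 pos [550.8  50.2 101.9] yaw 8.5 q [-0.03  0.36  1.77  0.    1.01 -0.18] F [ 0.4  0.2 -0.3] w 49.2 gf 42.1
delta [-0.7  1.  39.4] turn -0.1
top [0.4497726  0.05305824 1.26666667] 0.0
side [0.55329975 0.04339118 0.20596638] 0.07643398692810457
```

View pics/hold.png

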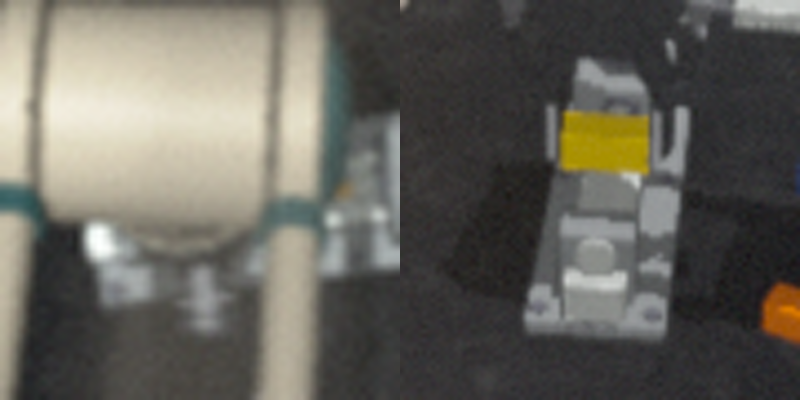

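The side view shows the yellow bar held level above the rest, a little far from the anvil. I'll shift it 4 mm towards the anvil and lower it.

Call:
apply_moves(deltas=[45,4,1,10,0,45,4,1,20,0,45,4,1,30,0,45,4,1,36,0,45,4,1,39,0,45,4,1,39,0,45,4,1,39,0])

```text
clock: 7.43
position: [0.5499, 0.0538, 0.0622]
ee_rot: [-0.001, 0.653, 0.757, -0.001]
contact_force: [-4.2, 1.1, 7.6]
width: 0.0488
gripper_force: 43.1
```

Call:
apply_moves(deltas=[66,0,0,0,0,66,0,0,0,0,66,0,0,0,0,66,0,0,-10,0,66,0,0,-40,0,66,0,0,-80,0,66,0,-40,-100,7,66,0,-80,-100,14,66,0,-120,-100,22,66,0,-120,-100,22,66,0,-120,-100,22,66,0,-120,-100,22])

```text
clock: 8.43
position: [0.4334, 0.0359, 0.1629]
ee_rot: [0.001, 0.786, 0.619, 0.001]
contact_force: [0.8, 0.1, 0.2]
width: 0.0661
gripper_force: 0.0
```

```bash
cat >> h.py <<'E'
def fits(I,k,p0,z,roi=.05):
    r={}
    for n in I:
        q,f=fit([(I[n],barmask(I[n],k))],[barbox(k)],p0,roi,z);r[n]=q;print(k,n,np.round(q,4),round(f,3))
    return r
def incomp(q,c): # position of q in comparator frame
    d=np.array(q[:2])-c[:2];return np.round([np.cos(c[2])*d[0]+np.sin(c[2])*d[1],-np.sin(c[2])*d[0]+np.cos(c[2])*d[1],np.degrees(q[2]-c[2])],4)
E
python3 - <<'E'
from h import *
p=P();c=p['comp'];I=looks()
r=fits(I,'d',(.55,.05,.15),.04);CS=np.array([.5566,.0195,.1505]);print("yellow in comp (side)",incomp(r['side'],CS),"top w comb",incomp(r['top'],c))
r=fits(I,'b',p['b'],0);r2=fits(I,'a',p['a'],0)
b=r['side'];plan((b[0],b[1],.021,np.degrees(b[2])))
E
```

```text
d top [0.5512 0.0486 0.2525] 0.532
d side [0.5565 0.0285 0.152 ] 0.108
yellow in comp (side) [0.0012 0.0089 0.0867] top w comb [-9.0000e-04  2.8000e-02  5.9028e+00]
b top [ 0.4907 -0.0179  0.0394] 0.0
b side [ 0.4273  0.0723 -0.2412] 0.045
a top [ 0.4288 -0.0623  0.0111] 0.208
a side [ 0.4295 -0.0635  0.0091] 0.042
t 8.53 pos [434.3  36.  162.6] yaw -13.6 q [-0.08  0.14  1.92  0.    1.08  0.16] F [-1.   0.2  0.3] w 66.4 gf 0.0
delta [ 33.6 -15.7 141.6] turn 0.3
```

```bash
python3 - <<'E'
from h import *
I=looks();a=crop(I["side"],.555,.03,.04,28,"");b=crop(I["top"],.555,.03,.04,28,"");cv2.imwrite("pics/y1.png",cv2.resize(np.hstack([a,b]),None,fx=.8,fy=.8))
E
```

```text
(no output)
```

View pics/y1.png

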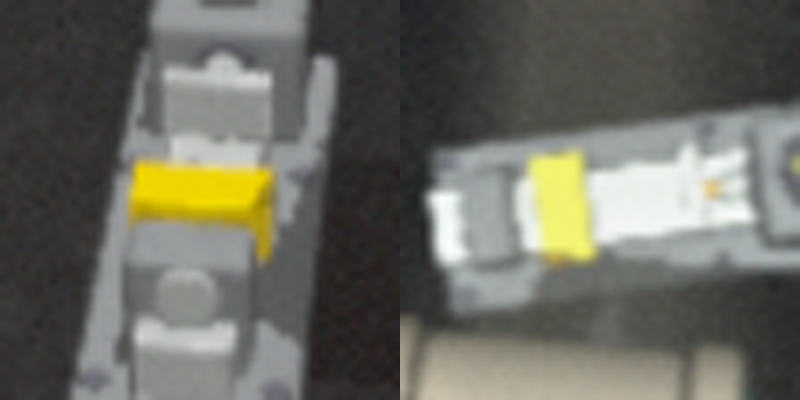

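The yellow bar sits square on the rest, but about 10 mm from the anvil (top crop: anvil edge 512, bar 535–590). I'll push it up to the anvil with the orange bar while holding that.

```bash
python3 - <<'E'
from h import *
plan((.4274,.0735,.12,-14.2),(.4274,.0735,.0205,-14.2))
E
```

```text
t 8.63 pos [433.9  36.  162.1] yaw -13.6 q [-0.08  0.14  1.92  0.    1.08  0.16] F [-0.4 -0.5 -0.6] w 66.3 gf 0.0
delta [ 34.9 -15.1  42.1] turn 0.6
delta [ 34.9 -15.2 141.6] turn 0.6
```

Call:
apply_moves(deltas=[68,35,-15,30,1,68,35,-15,60,1,68,35,-15,95,1,68,35,-15,125,1,68,35,-15,138,1,68,35,-15,142,1,68,35,-15,142,1,45,35,-15,142,1,45,35,-15,142,1,45,35,-15,142,1,45,35,-15,142,1,45,35,-15,142,1])

```text
clock: 9.63
position: [0.427, 0.0736, 0.021]
ee_rot: [0.001, 0.791, 0.612, 0.001]
contact_force: [0.3, 0.1, 4.9]
width: 0.0493
gripper_force: 42.2
```

```bash
python3 - <<'E'
from h import *
s,_=st();g=s['position']
y=.0215+(g[1]-.0739);x=.5563-.149*(.0215-.021)
print(x,y)
plan((g[0],g[1],.14,-14.2),(x,y,.14,8.56),(x,y,g[2]+.0405,8.56))
E
```

```text
t 9.63 pos [427.   73.6  21. ] yaw -14.6 q [0.01 0.33 2.12 0.   0.69 0.26] F [0.3 0.1 4.9] w 49.3 gf 42.2
0.5562255 0.021197208354551626
t 9.63 pos [427.   73.6  21. ] yaw -14.6 q [0.01 0.33 2.12 0.   0.69 0.26] F [0.3 0.1 4.9] w 49.3 gf 42.2
delta [ 1.00e-01  3.00e-01 -1.19e+02] turn -0.4
delta [ -18.1  138.5 -118.6] turn -23.2
delta [-18.1 138.3 -40.1] turn -23.2
```

Call:
apply_moves(deltas=[45,0,0,-40,0,45,0,0,-80,0,45,0,0,-115,0,45,-5,30,-119,-7,45,-10,65,-119,-14,45,-15,100,-119,-20,45,-19,125,-119,-23,45,-19,138,-115,-23,45,-19,138,-95,-23,45,-19,138,-80,-23,45,-19,138,-80,-23,45,-19,138,-80,-23])

```text
clock: 10.63
position: [0.553, 0.0209, 0.099]
ee_rot: [-0.002, 0.654, 0.757, -0.001]
contact_force: [-0.5, 0.2, -0.7]
width: 0.0489
gripper_force: 48.1
```

Call:
apply_moves(deltas=[45,0,0,0,0])

```text
clock: 10.72
position: [0.5545, 0.0208, 0.1005]
ee_rot: [0.0, 0.654, 0.757, 0.0]
contact_force: [1.2, -0.1, -0.5]
width: 0.0485
gripper_force: 48.1
```

```bash
python3 - <<'E'
from h import *
I=looks();a=crop(I["side"],.555,.03,.05,30,"");cv2.imwrite("pics/o1.png",a)
plan((.556,.0205,.0605,8.56))
E
```

```text
t 10.82 pos [555.1  20.7 101. ] yaw 8.4 q [-0.09  0.37  1.77  0.    1.01 -0.23] F [-0.5  0.1 -0.8] w 48.7 gf 48.1
delta [-0.3  0.8 40.5] turn -0.2
```

View pics/o1.png

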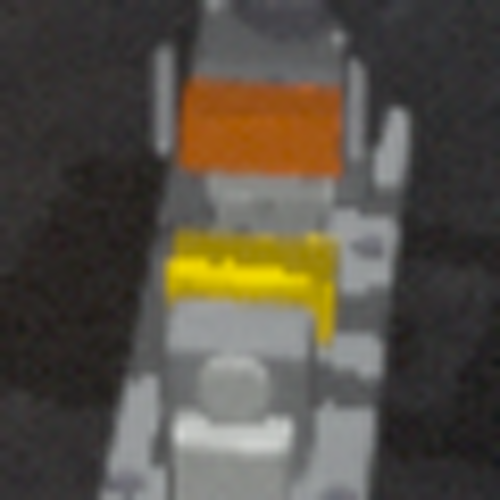

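Call:
apply_moves(deltas=[45,0,1,15,0,45,0,1,28,0,45,0,1,36,0,45,0,1,39,0,45,0,1,39,0,45,3,1,39,0,45,6,1,39,0,45,9,1,39,0,45,11,1,39,0,45,11,1,39,0])

```text
clock: 11.65
position: [0.5541, 0.0321, 0.0611]
ee_rot: [0.0, 0.653, 0.757, 0.0]
contact_force: [-0.6, 0.2, 0.1]
width: 0.0491
gripper_force: 48.1
```

Call:
apply_moves(deltas=[45,0,0,1,0,66,0,0,1,0,66,0,0,1,0,66,0,0,1,0,66,0,0,-15,0,66,0,0,-50,0,66,0,-20,-85,0,66,-35,-60,-100,4,66,-70,-95,-100,8,66,-95,-125,-100,8,66,-105,-140,-100,8,66,-105,-140,-100,8])

```text
clock: 12.65
position: [0.4262, -0.0959, 0.1608]
ee_rot: [-0.001, 0.706, 0.708, -0.002]
contact_force: [-0.9, 0.8, -0.1]
width: 0.0659
gripper_force: 0.0
```

Call:
apply_moves(deltas=[66,0,0,0,0,66,0,0,0,0])

```text
clock: 12.82
position: [0.4315, -0.093, 0.1611]
ee_rot: [0.0, 0.705, 0.709, 0.001]
contact_force: [-0.3, 0.3, -0.1]
width: 0.066
gripper_force: 0.0
```

```bash
python3 - <<'E'
from h import *
I=looks();p=P();fits(I,'a',p['a'],0)
a=crop(I["side"],.555,.03,.04,28,"");b=crop(I["top"],.555,.03,.04,28,"");cv2.imwrite("pics/y2.png",cv2.resize(np.hstack([a,b]),None,fx=.8,fy=.8))
plan((.4296,-.0625,.12,.6),(.4296,-.0625,.0205,.6))
E
```

```text
a top [0.3896 0.0335 0.0695] 0.0
a side [ 0.4293 -0.0634  0.0247] 0.043
t 12.92 pos [431.9 -92.3 160.9] yaw 0.5 q [-0.37  0.15  1.91  0.    1.08 -0.38] F [0.5 0.2 0.3] w 65.9 gf 0.0
delta [29.8 -2.1 40.9] turn -0.1
delta [ 29.8  -2.1 140.4] turn -0.1
```

View pics/y2.png

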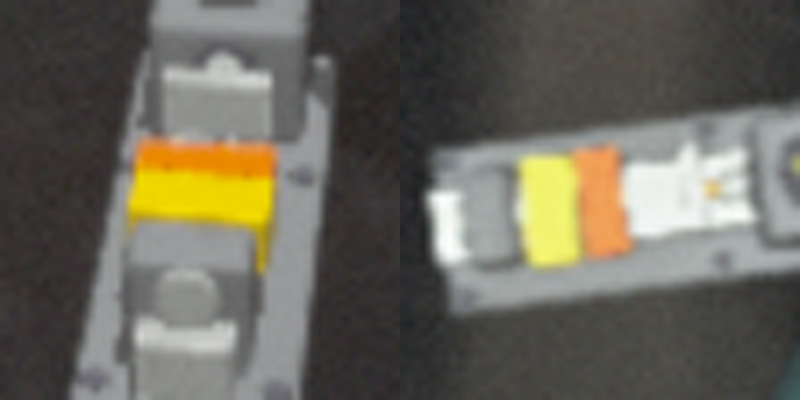

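Call:
apply_moves(deltas=[68,30,-2,30,0,68,30,-2,60,0,68,30,-2,95,0,68,30,-2,125,0,68,30,-2,136,0,68,30,-2,140,0,68,30,-2,140,0,45,30,-2,140,0,45,30,-2,140,0,45,30,-2,140,0,45,30,-2,140,0,45,30,-2,140,0])

```text
clock: 13.92
position: [0.4298, -0.0631, 0.022]
ee_rot: [0.001, 0.705, 0.71, 0.001]
contact_force: [0.1, 1.5, 6.6]
width: 0.049
gripper_force: 42.1
```

```bash
python3 - <<'E'
from h import *
s,_=st();g=s['position']
y=.0069+(g[1]+.0617);x=.5563-.149*(.0069-.021)
print(x,y)
plan((x,y,.14,8.56),(x,y,.101,8.56),(x,y,g[2]+.0405,8.56))
E
```

```text
t 13.92 pos [429.8 -63.1  22. ] yaw 0.4 q [-0.31  0.33  2.12  0.    0.69 -0.31] F [0.1 1.5 6.6] w 49.0 gf 42.1
0.5584009 0.005525474268163803
t 13.92 pos [429.8 -63.1  22. ] yaw 0.4 q [-0.31  0.33  2.12  0.    0.69 -0.31] F [0.1 1.5 6.6] w 49.0 gf 42.1
delta [  67.7  129.4 -117.7] turn -8.2
delta [ 67.7 129.3 -78.7] turn -8.2
delta [ 67.7 129.1 -40.2] turn -8.2
```

Call:
apply_moves(deltas=[45,0,0,-40,0,45,0,0,-80,0,45,15,0,-115,0,45,45,20,-120,-4,45,68,50,-120,-8,45,68,85,-120,-8,45,68,115,-120,-8,45,68,130,-115,-8,45,68,130,-95,-8,45,68,130,-80,-8,45,68,130,-80,-8,45,68,130,-80,-8])

```text
clock: 14.92
position: [0.5574, 0.0061, 0.1003]
ee_rot: [-0.001, 0.653, 0.757, -0.001]
contact_force: [-0.1, 0.5, -0.7]
width: 0.049
gripper_force: 42.3
```

Call:
apply_moves(deltas=[45,0,0,0,0])

```text
clock: 15.0
position: [0.5586, 0.0059, 0.1017]
ee_rot: [0.0, 0.653, 0.757, 0.0]
contact_force: [-0.1, 0.0, -0.9]
width: 0.0488
gripper_force: 42.3
```

```bash
python3 - <<'E'
from h import *
I=looks();a=crop(I["side"],.555,.01,.05,32,"");cv2.imwrite("pics/b1.png",a)
plan((.558,.0055,.0625,8.56))
E
```

```text
t 15.1 pos [558.9   5.9 102.2] yaw 8.4 q [-0.11  0.37  1.76  0.    1.01 -0.26] F [ 0.3 -0.9 -1.5] w 48.9 gf 42.3
delta [-0.2 -1.1 39.7] turn -0.2
```

View pics/b1.png

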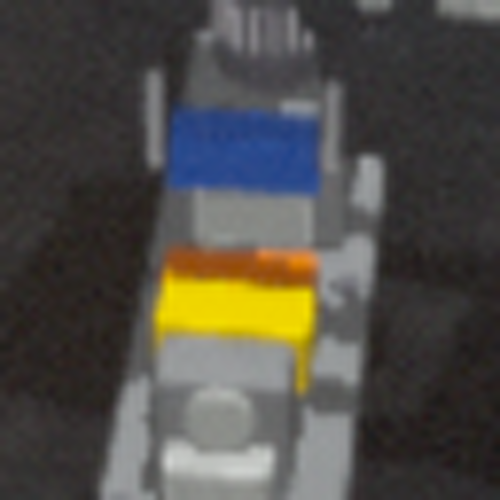

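Call:
apply_moves(deltas=[45,0,-1,15,0,45,0,-1,22,0,45,0,-1,26,0,45,0,-1,30,0])

```text
clock: 15.43
position: [0.5573, 0.0059, 0.071]
ee_rot: [0.0, 0.653, 0.757, 0.0]
contact_force: [-0.2, 0.8, -0.6]
width: 0.0491
gripper_force: 42.4
```

Call:
apply_moves(deltas=[45,0,0,4,0,45,0,0,8,0,45,0,0,10,0,45,0,0,10,0])

```text
clock: 15.77
position: [0.5575, 0.0059, 0.062]
ee_rot: [0.0, 0.653, 0.757, 0.0]
contact_force: [-1.9, 0.1, 6.2]
width: 0.0489
gripper_force: 43.1
```

Call:
apply_moves(deltas=[66,0,0,0,0,66,0,0,0,0,66,0,0,0,0,66,0,0,-15,0,66,0,0,-50,0,66,0,0,-90,0,66,0,-40,-120,-7,66,0,-80,-140,-14,66,-20,-120,-140,-21,66,-40,-150,-140,-28,66,-79,-150,-140,-35,66,-79,-150,-140,-42])

```text
clock: 16.77
position: [0.419, -0.097, 0.2016]
ee_rot: [0.001, 0.349, 0.937, -0.001]
contact_force: [0.5, -1.0, 0.7]
width: 0.0659
gripper_force: 0.0
```

Call:
apply_moves(deltas=[66,0,0,0,-7,66,0,0,0,-14,66,0,0,0,-21,66,0,0,0,-28,66,0,0,0,-35,66,0,0,0,-42,66,0,0,0,-49,66,0,0,0,-56,66,0,0,0,-60,66,0,0,0,-60])

```text
clock: 17.6
position: [0.4204, -0.0942, 0.2008]
ee_rot: [-0.0, -0.165, 0.986, 0.0]
contact_force: [0.4, -0.5, -0.9]
width: 0.0655
gripper_force: 0.0
```

```bash
python3 - <<'E'
from h import *
I=looks();p=P();st()
T=I["top"]
c=proj(T,[.571,-.073,.11]);print(c)
g=cv2.cvtColor(T["frame"],cv2.COLOR_RGB2GRAY);x,y=c.astype(int);print(g[y-10:y+11,x-10:x+11])
a=crop(I["side"],.555,.01,.05,32,"");b=crop(T,.555,.01,.05,32,"");cv2.imwrite("pics/c1.png",cv2.resize(np.hstack([a,b]),None,fx=.8,fy=.8))
E
```

```text
t 17.7 pos [420.4 -94.2 200.9] yaw 108.9 q [-0.38  0.09  1.87  0.    1.18 -2.28] F [-0.1  0.4  0.2] w 66.0 gf 0.0
[291.3514113  183.88308171]
[[ 55  51  54  50  45  43  46  42  40  39  39  43  36  43  36  37  36  38
   43  43  38]
 [ 49  52  49  49  45  48  44  37  42  41  45  45  51  57  64  63  42  35
   36  42  38]
 [ 52  51  51  43  47  60  71  75  73  72  66  67  76  93 103  98  60  39
   36  42  35]
 [ 74  79  75  72  70  93 109 122 128 124 107  97  99 110 118 108  78  42
   40  39  36]
 [126 128 123 113 112 118 129 136 145 148 145 138 136 144 146 137 100  54
   38  40  42]
 [141 143 143 139 142 146 149 148 159 169 164 160 162 163 163 156 114  62
   42  41  44]
 [151 162 166 168 170 174 154 130 123 124 129 141 147 148 159 155 118  70
   41  46  46]
 [157 167 167 174 174 163 133 111 110 111 114 117 118 117 142 154 126  80
   44  41  44]
 [152 168 171 162 145 127 115 114 115 114 114 115 112 112 139 154 139  97
   52  41  49]
 [152 168 166 145 116 108 113 116 116 114 115 118 114 115 130 149 146 105
   59  43  43]
 [147 161 164 142 115 124 132 132 134 127 115 117 117 115 120 139 14
[... 211 characters left out ...]
5 114 106 120 137 137 131 122 120 116 118 112 120 149 157 121
   69  42  40]
 [128 161 160 134 109 108 117 120 119 117 115 116 116 111 128 157 159 127
   81  43  44]
 [128 158 169 145 118 106 109 114 115 116 116 119 112 118 149 169 164 138
   89  50  33]
 [121 154 170 163 138 114  98  98 106 107 107 107 122 142 164 173 164 145
   99  51  35]
 [118 154 170 173 158 127 108 100  97  96  95 116 143 158 167 172 170 147
  104  54  36]
 [126 145 169 172 168 163 143 130 112 108 117 144 163 169 171 172 169 151
  104  53  38]
 [138 140 163 177 177 176 172 164 159 157 157 164 171 172 168 169 160 145
  100  53  41]
 [120 132 163 172 171 175 171 171 167 159 158 152 147 145 144 144 138 131
  100  58  43]]
```

View pics/c1.png

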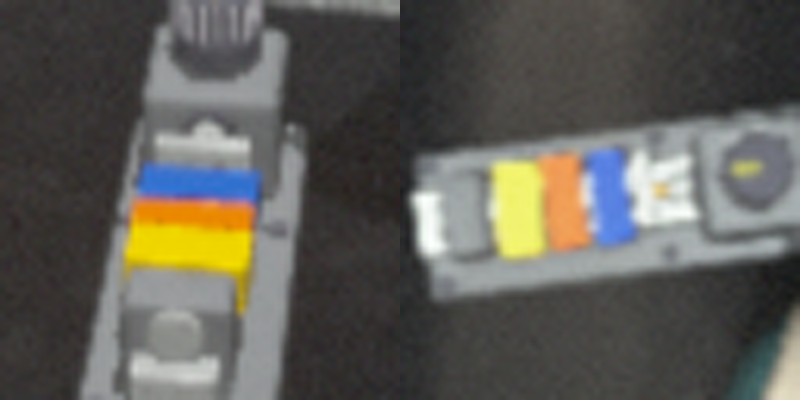

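The bars stand side by side on the rest and there is still a gap to the jaw. In the top crop the drum is at (757,168). Moving to the thimble.

```bash
python3 - <<'E'
from h import *
plan((.569,-.0715,.20,108.9),(.569,-.0715,.096,108.9))
E
```

```text
t 17.7 pos [420.4 -94.2 200.9] yaw 108.9 q [-0.38  0.09  1.87  0.    1.18 -2.28] F [-0.1  0.4  0.2] w 66.0 gf 0.0
delta [-148.   -26.6    0.8] turn -0.0
delta [-148.   -26.6  104.8] turn -0.0
```

Call:
apply_moves(deltas=[72,-40,-7,0,0,72,-80,-15,0,0,72,-120,-22,10,0,72,-148,-27,20,0,72,-148,-27,45,0,72,-148,-27,65,0,72,-148,-27,85,0,72,-148,-27,100,0,72,-148,-27,105,0,72,-148,-27,105,0,72,-148,-27,105,0])

```text
clock: 18.62
position: [0.5696, -0.0717, 0.0963]
ee_rot: [0.0, -0.164, 0.986, -0.0]
contact_force: [-0.1, -0.1, 0.7]
width: 0.0722
gripper_force: 0.0
```

Call:
apply_moves(deltas=[30,0,0,0,0,30,0,0,0,0,30,0,0,0,0,30,0,0,0,0,30,0,0,0,0], squeeze=25)

```text
clock: 19.03
position: [0.5696, -0.0708, 0.0974]
ee_rot: [0.001, -0.164, 0.986, 0.0]
contact_force: [-1.5, 3.6, 5.1]
width: 0.0385
gripper_force: 25.5
```

```bash
python3 - <<'E'
from h import *
s,M=st();print("F tool",M.T@s["contact_force"],"mom tool",M.T@s["moment"])
E
```

```text
t 19.03 pos [569.6 -70.8  97.4] yaw 108.9 q [-0.25  0.4   1.73  0.    1.02 -2.15] F [-1.5  3.6  5.1] w 38.5 gf 25.5
F tool [ 0.24642859  3.87494801 -5.07195037] mom tool [-0.59690802  0.03940396  0.04202187]
```

Call:
apply_moves(deltas=[30,0,1,0,6,30,0,1,0,12,30,0,1,0,18,30,0,1,0,24,30,0,1,0,30,30,0,1,0,36,30,0,1,0,42,30,0,1,0,48,30,0,1,0,54,30,0,1,0,60,30,0,1,0,60], squeeze=40)

```text
clock: 19.95
position: [0.5694, -0.0711, 0.0975]
ee_rot: [0.001, 0.352, 0.936, -0.0]
contact_force: [-1.4, -0.2, 5.7]
width: 0.038
gripper_force: 39.7
```

```bash
python3 - <<'E'
from h import *
s,M=st();print("F tool",M.T@s["contact_force"],"mom tool",M.T@s["moment"])
E
```

```text
t 19.95 pos [569.4 -71.1  97.5] yaw 48.8 q [-0.25  0.4   1.73 -0.    1.01 -1.1 ] F [-1.4 -0.2  5.7] w 38.0 gf 39.7
F tool [ 0.92155439 -1.10851238 -5.67175429] mom tool [0.23857568 0.1156309  0.09589577]
```

Call:
apply_moves(deltas=[30,0,0,0,6,30,0,0,0,12,30,0,0,0,18,30,0,0,0,24,30,0,0,0,30,30,0,0,0,36,30,0,0,0,42,30,0,0,0,48,30,0,0,0,54,30,0,0,0,60,30,0,0,0,60])

```text
clock: 20.87
position: [0.569, -0.0712, 0.0975]
ee_rot: [0.001, 0.773, 0.635, 0.0]
contact_force: [-2.3, -0.6, 5.9]
width: 0.0379
gripper_force: 39.8
```

```bash
python3 - <<'E'
from h import *
s,M=st();print("F tool",M.T@s["contact_force"],"mom tool",M.T@s["moment"])
I=looks();p=P()
for k,z0 in(("a",(.558,.005,.15)),("b",(.555,.03,.15))): fits({"side":I["side"]},k,z0,.04)
save(I["side"],"tmp.png")
E
```

```text
t 20.87 pos [569.  -71.2  97.5] yaw -11.2 q [-0.25  0.4   1.73 -0.    1.02 -0.05] F [-2.3 -0.6  5.9] w 37.9 gf 39.8
F tool [-1.01896824 -2.09271372 -5.93953695] mom tool [ 0.42633338 -0.08777135  0.06478004]
a side [ 0.5633 -0.013   0.1519] 0.828
b side [0.5621 0.0033 0.1425] 0.702
```

Call:
apply_moves(deltas=[30,0,0,0,6,30,0,0,0,12,30,0,0,0,18,30,0,0,0,24,30,0,0,0,30,30,0,0,0,36,30,0,0,0,42,30,0,0,0,48,30,0,0,0,48])

```text
clock: 21.72
position: [0.5688, -0.0709, 0.0975]
ee_rot: [0.001, 0.964, 0.265, 0.0]
contact_force: [-1.9, -0.5, 6.1]
width: 0.0377
gripper_force: 39.8
```

```bash
python3 - <<'E'
from h import *
s,M=st();print("F tool",M.T@s["contact_force"],"mom tool",M.T@s["moment"])
E
```

```text
t 21.72 pos [568.8 -70.9  97.5] yaw -59.2 q [-0.25  0.4   1.73 -0.    1.02  0.79] F [-1.9 -0.5  6.1] w 37.7 gf 39.8
F tool [-1.9417433  -0.53628208 -6.10451116] mom tool [ 0.26372098 -0.34849634  0.07536159]
```

Call:
apply_moves(deltas=[70,0,0,0,0,70,0,0,0,0,70,0,0,0,0,70,0,0,0,0,70,0,0,-30,0,70,0,0,-70,0,70,0,0,-100,0])

```text
clock: 22.3
position: [0.5691, -0.0707, 0.1976]
ee_rot: [0.0, 0.964, 0.267, 0.0]
contact_force: [0.6, 0.2, -0.0]
width: 0.07
gripper_force: 0.0
```

```bash
python3 - <<'E'
from h import *
p=P();plan((.42,.30,.19,0),(.546,.299,.19,0),(.546,.299,.10,0))
E
```

```text
t 22.3 pos [569.1 -70.7 197.6] yaw -59.0 q [-0.24  0.31  1.59  0.    1.24  0.79] F [ 0.6  0.2 -0. ] w 70.0 gf 0.0
delta [  62.9 -394.6    7.5] turn -59.0
delta [ 170.5 -328.9    7.6] turn -59.0
delta [ 170.4 -328.9   97.6] turn -59.0
```

Call:
apply_moves(deltas=[0,18,-34,5,-7,0,36,-68,5,-14,0,54,-102,5,-21,0,72,-136,5,-28,0,90,-170,5,-35,0,108,-204,5,-42,0,126,-240,5,-49,0,144,-276,5,-56,0,160,-308,5,-59,0,170,-329,8,-59,0,170,-329,8,-59,0,170,-329,8,-59])

```text
clock: 23.3
position: [0.5448, 0.3, 0.1873]
ee_rot: [0.0, 0.706, 0.708, -0.001]
contact_force: [-0.1, -0.2, 0.2]
width: 0.0001
gripper_force: 0.0
```

Call:
apply_moves(deltas=[0,0,0,0,0,0,0,0,0,0])

```text
clock: 23.47
position: [0.5455, 0.2977, 0.1879]
ee_rot: [0.0, 0.708, 0.707, -0.0]
contact_force: [-0.8, -0.1, -0.4]
width: 0.0002
gripper_force: 0.0
```

```bash
python3 - <<'E'
from h import *
I=looks();plan((.546,.299,.09,0),(.546,.299,.075,0))
a=crop(I["side"],.56,.0,.05,32,"");b=crop(I["top"],.56,.0,.05,32,"");cv2.imwrite("pics/c2.png",cv2.resize(np.hstack([a,b]),None,fx=.8,fy=.8))
E
```

```text
t 23.57 pos [545.7 297.6 188.1] yaw -0.1 q [ 0.39  0.38  1.5  -0.    1.26  0.39] F [-0.1  0.8 -0.1] w 0.3 gf 0.0
delta [ 1.4  0.3 98.1] turn -0.1
delta [  1.4   0.3 113.1] turn -0.1
```

View pics/c2.png

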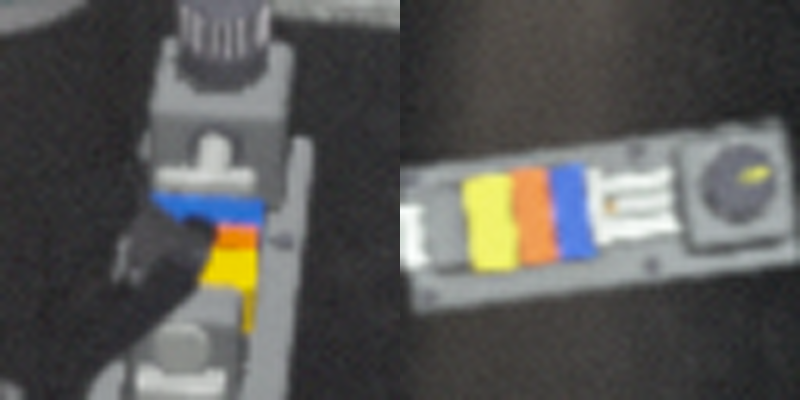

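The jaw has closed on the three bars and they are tight against the anvil. The thimble's yellow line has turned about 170°, so the ratchet has slipped clearly. Pressing the plunger now.

Call:
apply_moves(deltas=[0,1,0,40,0,0,1,0,75,0,0,1,0,95,0,0,1,0,100,0,0,1,0,104,0,0,1,0,108,0,0,1,0,112,0,0,1,0,115,0,0,1,0,115,0,0,1,0,115,0])

```text
clock: 24.4
position: [0.5464, 0.2998, 0.0751]
ee_rot: [0.001, 0.707, 0.707, 0.001]
contact_force: [-0.7, -2.9, 6.4]
width: -0.0002
gripper_force: 3.0
```

Call:
apply_moves(deltas=[0,0,0,2,0,0,0,0,3,0,0,0,0,3,0,0,0,0,3,0])

```text
clock: 24.73
position: [0.5465, 0.2999, 0.0748]
ee_rot: [0.001, 0.707, 0.707, 0.002]
contact_force: [-6.2, -3.7, 19.7]
width: -0.0005
gripper_force: 10.0
```

Call:
apply_moves(deltas=[0,0,0,-40,0,0,0,0,-80,0,40,-30,0,-118,7,72,-70,4,-118,14,72,-110,7,-118,21,72,-150,10,-118,28,72,-190,12,-118,35,72,-230,14,-118,42,72,-270,16,-118,49,72,-310,18,-118,56,72,-350,20,-118,60,72,-371,23,-118,60])

```text
clock: 25.73
position: [0.569, -0.0755, 0.1892]
ee_rot: [0.002, 0.967, 0.256, 0.001]
contact_force: [-0.2, 0.3, 0.5]
width: 0.0717
gripper_force: 0.0
```

Call:
apply_moves(deltas=[72,0,0,0,0,72,0,0,0,0])

```text
clock: 25.9
position: [0.569, -0.0723, 0.1887]
ee_rot: [0.0, 0.966, 0.257, 0.001]
contact_force: [0.1, 0.1, -0.3]
width: 0.0723
gripper_force: 0.0
```

```bash
python3 - <<'E'
from h import *
plan((.569,-.071,.0965,-60))
E
```

```text
t 25.9 pos [569.  -72.3 188.7] yaw -60.2 q [-0.25  0.31  1.61  0.    1.22  0.8 ] F [ 0.1  0.1 -0.3] w 72.3 gf 0.0
delta [ 0.5 -1.3 92.2] turn -0.2
```

Call:
apply_moves(deltas=[72,0,-1,30,0,72,0,-1,60,0,72,0,-1,85,0,72,0,-1,92,0,72,0,-1,92,0,30,0,-1,92,0,30,0,-1,92,0,30,0,-1,92,0,30,0,-1,92,0,30,0,-1,92,0])

```text
clock: 26.73
position: [0.5694, -0.0706, 0.0982]
ee_rot: [0.001, 0.966, 0.259, 0.002]
contact_force: [-0.2, 0.2, 6.6]
width: 0.0378
gripper_force: 40.1
```

Call:
apply_moves(deltas=[30,0,0,0,-6,30,0,0,0,-12,30,0,0,0,-18,30,0,0,0,-24,30,0,0,0,-30,30,0,0,0,-36,30,0,0,0,-42,30,0,0,0,-48,30,0,0,0,-54,30,0,0,0,-60,30,0,0,0,-66,30,0,0,0,-66])

```text
clock: 27.73
position: [0.569, -0.0705, 0.0981]
ee_rot: [0.002, 0.668, 0.744, 0.001]
contact_force: [-0.9, -0.1, 7.4]
width: 0.0383
gripper_force: 40.3
```

```bash
python3 - <<'E'
from h import *
s,M=st();print("F tool",M.T@s["contact_force"],"mom tool",M.T@s["moment"])
E
```

```text
t 27.73 pos [569.  -70.5  98.1] yaw 6.2 q [-0.24  0.39  1.73  0.    1.01 -0.35] F [-0.9 -0.1  7.4] w 38.3 gf 40.3
F tool [ 0.01800867 -0.84182359 -7.43092624] mom tool [ 0.12927436  0.09845239 -0.12951136]
```

Call:
apply_moves(deltas=[30,0,0,0,-4,30,0,0,0,-8,30,0,0,0,-8])

```text
clock: 27.98
position: [0.569, -0.0705, 0.0982]
ee_rot: [0.002, 0.615, 0.788, 0.001]
contact_force: [-0.6, 0.2, 7.1]
width: 0.038
gripper_force: 40.3
```

```bash
cat > m.py <<'E'
from h import *
s,M=st();print("mom tool",M.T@s["moment"])
E
python3 m.py
```

```text
t 27.98 pos [569.  -70.5  98.2] yaw 14.1 q [-0.24  0.39  1.73  0.    1.01 -0.49] F [-0.6  0.2  7.1] w 38.0 gf 40.3
mom tool [ 0.08501266  0.13492513 -0.15066866]
```

Call:
apply_moves(deltas=[30,0,0,0,-4,30,0,0,0,-8,30,0,0,0,-8])

```text
clock: 28.23
position: [0.5689, -0.0705, 0.0981]
ee_rot: [0.002, 0.559, 0.829, 0.001]
contact_force: [1.1, 0.9, 8.0]
width: 0.0378
gripper_force: 40.3
```

```bash
python3 m.py
```

```text
t 28.23 pos [568.9 -70.5  98.1] yaw 22.1 q [-0.24  0.39  1.73  0.    1.01 -0.63] F [1.1 0.9 8. ] w 37.8 gf 40.3
mom tool [ 0.08791761  0.19189288 -0.14307682]
```

Call:
apply_moves(deltas=[30,0,0,0,-4,70,0,0,0,-4,70,0,0,0,-4,70,0,0,0,-4,70,0,0,-30,-4,70,0,0,-70,-4,70,0,-40,-100,-4,70,0,-80,-100,-4,70,0,-120,-100,-4,70,0,-150,-100,0,70,0,-150,-100,0,70,0,-150,-100,0])

```text
clock: 29.23
position: [0.4271, -0.1266, 0.1961]
ee_rot: [0.0, 0.561, 0.828, 0.0]
contact_force: [0.0, 0.1, 0.5]
width: 0.0702
gripper_force: 0.0
```

```bash
python3 - <<'E'
from h import *
I=looks();st();T0=cv2.imread("pics/top0.png");p=P()
a=crop(I["side"],.56,.0,.05,32,"");b=crop(I["top"],.56,.0,.05,32,"")
T={**I["top"],"frame":T0[...,::-1].copy()};S={**I["side"],"frame":cv2.imread("pics/side0.png")[...,::-1].copy()}
cv2.imwrite("pics/c3.png",cv2.resize(np.vstack([np.hstack([a,b]),np.hstack([crop(S,.56,0,.05,32,""),crop(T,.56,0,.05,32,"")])]),None,fx=.6,fy=.6))
E
```

```text
t 29.33 pos [ 429.4 -126.5  196.2] yaw 21.9 q [-0.44  0.12  1.85  0.    1.17 -0.83] F [ 0.6  1.1 -0.1] w 69.9 gf 0.0
```

View pics/c3.png

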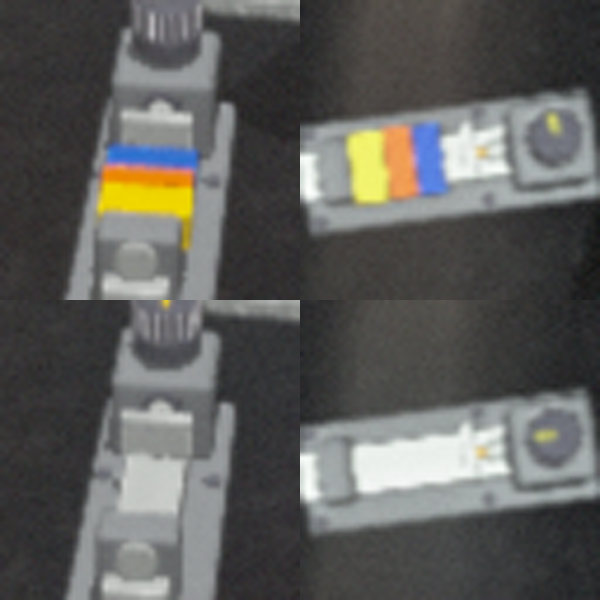

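The jaw is back exactly where it was at the start (orange mark at 482,152 against 482,452 in the reference). The yellow line shows a net slip of about 90°. Next, the bars go into the tray.

```bash
python3 - <<'E'
from h import *
C=np.array([.5544,.0264,.1494])
t=loc(C,0,-.013);print(t);plan((*t,.16,8.56),(*t,.062,8.56))
for l,k in((-.013,.03),(.008,-.015),(.031,-.058)):
    a=loc(C,0,l);b=loc(P()['tray'],0,k)
    th=np.radians(8.56);X=np.array([-np.sin(th),np.cos(th)]);Y=np.array([np.cos(th),np.sin(th)])
    print(a,b,"carry",np.round([X@(b-a)*1000,Y@(b-a)*1000],1))
E
```

```text
[0.55633498 0.01354481]
t 29.33 pos [ 429.4 -126.5  196.2] yaw 21.9 q [-0.44  0.12  1.85  0.    1.17 -0.83] F [ 0.6  1.1 -0.1] w 69.9 gf 0.0
delta [ 82.5 170.   36.4] turn 13.4
delta [ 82.5 169.9 134.4] turn 13.4
[0.55633498 0.01354481] [ 0.54276115 -0.28840533] carry [-296.6  -58.4]
[0.55320924 0.03431088] [ 0.54696624 -0.33320842] carry [-362.5  -60.9]
[0.54978581 0.05705468] [ 0.55098443 -0.37602027] carry [-428.4  -63.3]
```

Call:
apply_moves(deltas=[66,25,35,0,4,66,50,75,0,8,66,75,115,0,12,66,82,150,10,13,66,82,170,30,13,66,82,170,60,13,66,82,170,85,13,66,82,170,85,13])

```text
clock: 30.0
position: [0.5532, 0.0152, 0.1053]
ee_rot: [-0.005, 0.649, 0.761, -0.003]
contact_force: [-1.0, -0.0, -0.5]
width: 0.0663
gripper_force: 0.0
```

```bash
python3 - <<'E'
from h import *
plan((.5563,.0135,.062,8.56))
E
```

```text
t 30.0 pos [553.2  15.2 105.3] yaw 9.1 q [-0.1   0.37  1.76  0.    1.03 -0.26] F [-1.  -0.  -0.5] w 66.3 gf 0.0
delta [-2.3  3.2 43.3] turn 0.6
```

Call:
apply_moves(deltas=[66,0,0,20,0,66,0,0,38,0,66,0,0,47,0,66,0,0,49,0,66,0,0,49,0,45,0,0,49,0,45,0,0,49,0,45,0,0,49,0,45,0,0,49,0,45,0,0,49,0])

```text
clock: 30.83
position: [0.5567, 0.0132, 0.0635]
ee_rot: [0.001, 0.65, 0.76, 0.001]
contact_force: [-0.1, -0.1, 6.3]
width: 0.0491
gripper_force: 42.1
```

Call:
apply_moves(deltas=[45,0,0,-20,0,45,0,0,-50,0,45,0,0,-85,0,45,0,-5,-110,0,45,-38,-10,-110,3,45,-76,-18,-110,3,45,-114,-26,-110,3,45,-152,-34,-110,3,45,-190,-42,-110,3,45,-228,-50,-110,3,45,-266,-58,-110,3,45,-297,-58,-100,3])

```text
clock: 31.83
position: [0.544, -0.2927, 0.1638]
ee_rot: [0.002, 0.67, 0.742, -0.0]
contact_force: [1.7, -0.0, -0.1]
width: 0.0487
gripper_force: 43.1
```

Call:
apply_moves(deltas=[45,0,0,0,0,45,0,0,25,0,45,0,0,60,0,45,0,0,95,0,45,0,0,105,0,45,0,0,105,0])

```text
clock: 32.33
position: [0.5421, -0.2872, 0.0538]
ee_rot: [-0.004, 0.669, 0.743, -0.0]
contact_force: [0.6, 1.2, -0.8]
width: 0.0491
gripper_force: 43.1
```

```bash
python3 m.py
```

```text
t 32.33 pos [ 542.1 -287.2   53.8] yaw 6.0 q [-0.6   0.5   1.68  0.    0.97 -0.71] F [ 0.6  1.2 -0.8] w 49.1 gf 43.1
mom tool [-0.01055574  0.01780575 -0.0274787 ]
```

Call:
apply_moves(deltas=[45,0,0,12,0,45,0,0,22,0,45,0,0,28,0,45,0,0,30,0,45,0,0,30,0])

```text
clock: 32.75
position: [0.5447, -0.289, 0.0272]
ee_rot: [0.0, 0.669, 0.743, 0.0]
contact_force: [-0.3, 0.1, -0.2]
width: 0.049
gripper_force: 43.1
```

Call:
apply_moves(deltas=[45,0,0,1,0,66,0,0,1,0,66,0,0,1,0,66,0,0,1,0,66,0,0,-20,0,66,0,0,-60,0,66,0,0,-100,0,66,20,5,-130,0,66,60,10,-135,0,66,100,15,-135,0,66,140,20,-135,0,66,180,25,-135,0])

```text
clock: 33.75
position: [0.5505, -0.106, 0.1628]
ee_rot: [0.001, 0.67, 0.743, 0.0]
contact_force: [0.1, -0.6, 0.3]
width: 0.0662
gripper_force: 0.0
```

Call:
apply_moves(deltas=[66,40,5,0,-1,66,80,10,0,-2,66,115,15,0,-3,66,141,17,0,-3,66,141,17,30,-3,66,141,17,50,-3,66,141,17,50,-3,66,141,17,50,-3])

```text
clock: 34.42
position: [0.5522, 0.0347, 0.1115]
ee_rot: [-0.001, 0.65, 0.76, -0.001]
contact_force: [0.1, 0.0, 0.8]
width: 0.0659
gripper_force: 0.0
```

```bash
python3 - <<'E'
from h import *
plan((.5533,.0343,.062,8.56))
I=looks();T=I["side"]
for k in "ab":
    m=barmask(T,k);_,l,s,c=cv2.connectedComponentsWithStats(m)
    print(k,[(s[i,4],np.round(ray(T,c[i]/U,.02),3)) for i in range(1,len(s)) if s[i,4]>300 and .3<ray(T,c[i]/U,.02)[0]<.7])
E
```

```text
t 34.42 pos [552.2  34.7 111.5] yaw 9.0 q [-0.06  0.36  1.75  0.    1.03 -0.22] F [0.1 0.  0.8] w 65.9 gf 0.0
delta [-0.6  1.1 49.5] turn 0.4
a [(np.int32(540), array([ 0.529, -1.663,  0.02 ])), (np.int32(1376), array([ 0.504, -1.119,  0.02 ])), (np.int32(597), array([ 0.528, -0.274,  0.02 ])), (np.int32(1999), array([0.559, 0.261, 0.02 ]))]
b [(np.int32(1087), array([ 0.569, -0.032,  0.02 ]))]
```

Call:
apply_moves(deltas=[66,-1,1,20,0,66,-1,1,38,0,66,-1,1,47,0,66,-1,1,49,0,66,-1,1,49,0,45,-1,1,49,0,45,-1,1,49,0,45,-1,1,49,0,45,-1,1,49,0,45,-1,1,49,0])

```text
clock: 35.35
position: [0.5552, 0.0335, 0.0644]
ee_rot: [0.001, 0.65, 0.76, 0.001]
contact_force: [0.1, -0.6, 6.2]
width: 0.0489
gripper_force: 42.9
```

Call:
apply_moves(deltas=[45,0,0,-20,0,45,0,0,-50,0,45,0,0,-85,0,45,0,-5,-110,0,45,-40,-10,-110,3,45,-80,-18,-110,3,45,-120,-26,-110,3,45,-160,-34,-110,3,45,-200,-42,-110,3,45,-240,-50,-110,3,45,-280,-58,-110,3,45,-320,-60,-110,3])

```text
clock: 36.35
position: [0.5431, -0.2934, 0.1729]
ee_rot: [-0.001, 0.67, 0.743, -0.0]
contact_force: [0.9, 0.6, -0.8]
width: 0.0491
gripper_force: 42.1
```

Call:
apply_moves(deltas=[45,-30,0,0,0,45,-42,0,0,0,45,-42,0,20,0,45,-42,0,60,0,45,-42,0,95,0,45,-42,0,115,0,45,-42,0,115,0,45,-42,0,115,0])

```text
clock: 37.02
position: [0.5484, -0.3324, 0.0569]
ee_rot: [-0.002, 0.669, 0.743, 0.0]
contact_force: [-0.5, -0.4, 0.3]
width: 0.0491
gripper_force: 42.1
```

```bash
python3 m.py
```

```text
t 37.02 pos [ 548.4 -332.4   56.9] yaw 6.0 q [-0.65  0.53  1.61  0.    1.01 -0.76] F [-0.5 -0.4  0.3] w 49.1 gf 42.1
mom tool [ 0.01051457  0.05130633 -0.06962363]
```

Call:
apply_moves(deltas=[45,0,0,15,0,45,0,0,26,0,45,0,0,31,0,45,0,0,31,0,66,0,0,31,0,66,0,0,31,0,66,0,0,31,0,66,0,0,10,0,66,0,0,-30,0,66,0,0,-70,0,66,10,0,-105,0,66,40,5,-105,0])

```text
clock: 38.02
position: [0.554, -0.2994, 0.1717]
ee_rot: [0.009, 0.671, 0.742, 0.0]
contact_force: [1.1, 0.4, 0.2]
width: 0.0662
gripper_force: 0.0
```

Call:
apply_moves(deltas=[66,40,5,0,0,66,80,10,0,0,66,120,15,0,0,66,160,20,0,0,66,200,24,0,0,66,240,28,0,0,66,280,32,0,-1,66,320,36,0,-2,66,347,37,0,-3,66,347,37,25,-3,66,347,37,50,-3,66,347,37,50,-3])

```text
clock: 39.02
position: [0.5473, 0.0567, 0.1096]
ee_rot: [-0.003, 0.649, 0.761, -0.002]
contact_force: [-1.7, 0.2, -0.4]
width: 0.0661
gripper_force: 0.0
```

Call:
apply_moves(deltas=[66,0,0,0,0,66,0,0,0,0])

```text
clock: 39.18
position: [0.5514, 0.0554, 0.114]
ee_rot: [0.001, 0.65, 0.76, 0.001]
contact_force: [-0.3, 0.0, 0.4]
width: 0.0658
gripper_force: 0.0
```

```bash
python3 - <<'E'
from h import *
plan((.5503,.0571,.063,8.56))
E
```

```text
t 39.18 pos [551.4  55.4 114. ] yaw 8.9 q [-0.03  0.35  1.75  0.    1.04 -0.18] F [-0.3  0.   0.4] w 65.8 gf 0.0
delta [ 1.8 -0.9 51. ] turn 0.4
```

Call:
apply_moves(deltas=[66,2,-1,20,0,66,2,-1,38,0,66,2,-1,47,0,66,2,-1,51,0,66,2,-1,51,0,45,2,-1,51,0,45,2,-1,51,0,45,2,-1,51,0,45,2,-1,51,0,45,2,-1,51,0])

```text
clock: 40.02
position: [0.5496, 0.0576, 0.0625]
ee_rot: [0.0, 0.65, 0.76, 0.0]
contact_force: [-0.4, -0.2, -0.6]
width: 0.0449
gripper_force: 0.0
```

Call:
apply_moves(deltas=[45,0,0,-20,0,45,0,0,-50,0,45,0,0,-85,0,45,0,-5,-110,0,45,-40,-10,-110,3,45,-80,-18,-110,3,45,-120,-26,-110,3,45,-160,-34,-110,3,45,-200,-42,-110,3,45,-240,-50,-110,3,45,-280,-58,-110,3,45,-320,-60,-110,3])

```text
clock: 41.02
position: [0.5386, -0.2697, 0.1723]
ee_rot: [-0.0, 0.67, 0.743, -0.0]
contact_force: [0.7, -0.2, -0.8]
width: 0.045
gripper_force: 0.0
```

Call:
apply_moves(deltas=[45,-40,0,0,0,45,-80,0,0,0,45,-106,0,0,0,45,-106,0,20,0,45,-106,0,60,0,45,-106,0,95,0,45,-106,0,115,0,45,-106,0,115,0,45,-106,0,115,0])

```text
clock: 41.77
position: [0.5505, -0.3729, 0.056]
ee_rot: [-0.001, 0.669, 0.743, -0.0]
contact_force: [-0.1, -0.1, 0.4]
width: 0.0449
gripper_force: 0.0
```

```bash
python3 m.py
```

```text
t 41.77 pos [ 550.5 -372.9   56. ] yaw 6.0 q [-0.7   0.56  1.56  0.    1.03 -0.8 ] F [-0.1 -0.1  0.4] w 44.9 gf 0.0
mom tool [-0.04162152  0.03966702 -0.00773305]
```

Nothing was gripped, so the yellow bar has been moved. I'll look for it.

Call:
apply_moves(deltas=[70,0,0,-40,0,70,0,0,-80,0,70,0,-40,-110,0,70,0,-80,-110,0,70,0,-120,-110,0,70,0,-150,-110,0])

```text
clock: 42.27
position: [0.4007, -0.3899, 0.1711]
ee_rot: [0.003, 0.669, 0.743, -0.001]
contact_force: [-0.5, -1.2, -0.5]
width: 0.0701
gripper_force: 0.0
```

```bash
python3 - <<'E'
from h import *
I=looks();st()
for n in I:
  for k in "abd":
    m=barmask(I[n],k);_,l,s,c=cv2.connectedComponentsWithStats(m)
    print(n,k,[(int(s[i,4]),np.round(c[i]/U,1),np.round(ray(I[n],c[i]/U,.02),3)) for i in range(1,len(s)) if s[i,4]>250 and .2<ray(I[n],c[i]/U,.02)[0]<.75 and abs(ray(I[n],c[i]/U,.02)[1])<.6])
a=crop(I["side"],.5,.0,.05,75,"");b=crop(I["top"],.5,-.12,.05,80,"")
cv2.imwrite("pics/c4.png",cv2.resize(np.hstack([a,b]),None,fx=.8,fy=.8))
E
```

```text
t 42.37 pos [ 397.9 -389.4  170.3] yaw 5.8 q [-0.9   0.3   1.67 -0.    1.17 -1.  ] F [0.3 0.8 0.2] w 69.6 gf 0.0
top a [(905, array([178.8, 191.6]), array([0.549, 0.306, 0.02 ])), (1143, array([352. , 195.4]), array([ 0.544, -0.285,  0.02 ]))]
top b [(1063, array([370.4, 193.5]), array([ 0.551, -0.348,  0.02 ]))]
top d [(1644, array([363.7, 194.3]), array([ 0.548, -0.325,  0.02 ]))]
side a [(1629, array([276.7, 156.8]), array([ 0.542, -0.273,  0.02 ])), (1995, array([221.8, 278.2]), array([0.559, 0.261, 0.02 ]))]
side b [(307, array([278.9, 144.2]), array([ 0.551, -0.354,  0.02 ]))]
side d [(1562, array([278.1, 148.8]), array([ 0.548, -0.323,  0.02 ]))]
```

View pics/c4.png

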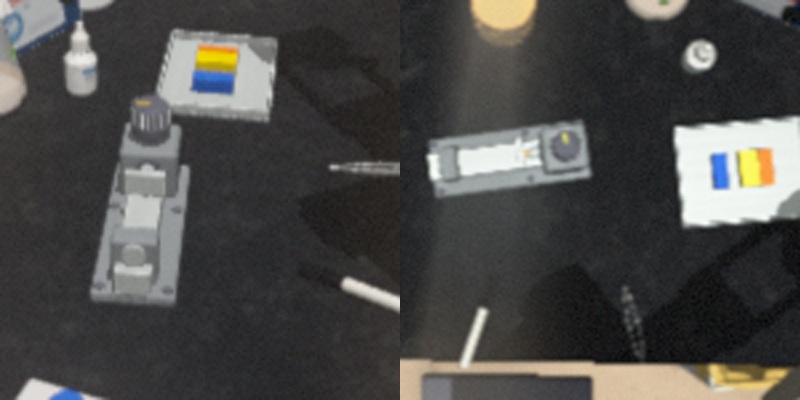

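All three bars are in the tray. The yellow bar came along with the orange one and they lie side by side (top crop, about 748,168 and 767,167). The rest is empty, the jaw is open and the bystanders are where they were. Handing in.

```bash
python3 -c "
from rig import *
print(sign_off())"
```

```text
the job is handed in; nothing more can be done
None
```

I finished every step in order and handed the job in at about 42 s. The console is on, the bars were clamped until the ratchet slipped (about 1.5 rad), the plunger went down to its stop, the jaw is open again, and all three bars are in the tray. The yellow bar was picked up along with the orange one instead of on its own. The sign-off returned no verdict.

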